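Push the cedar balls up to their seats

ROBOT

A 6-joint arm with a two-finger parallel gripper is mounted at the origin on the work surface. World frame = base frame: x ahead of the robot, y to its left, z up, the work surface at z = 0. Lengths are in m, angles in rad, forces in N, time in s.
With the tool pointing down it reaches from about 0.375 to 0.9 m from the base axis. Payload 3.1 kg.
Tool frame: the origin (TCP) lies midway between the tips of the shut fingers; the grasp point (between the pads) lies 19 mm behind it; z points along the fingers, y is the line along which they close (so a half turn about z gives the same grasp; the last joint's range is limited). The gripper opens to 85 mm and grips with 20 to 120 N. Pads are 22 mm wide; open, the fingers measure 114 mm over their backs; the gripper's body (76 mm by 85 mm) begins 54 mm behind the grasp point. The pads swing forward as they close: fully open they stand 13 mm farther back than shut.
Start: joints at [1.024, 0.527, 1.433, -0, 1.181, -0.178], TCP at [0.225, 0.583, 0.231] pointing down, gripper open.
Joint ranges: [-3.08, 3.08], [-0.75, 2.2], [0.22, 2.44], [-1.43, 4.57], [0, 2.65], [-2.85, 2.85]. Speed limits (rad/s): [2.79, 2.79, 3.14, 3.14, 3.14, 3.14].

INTERFACE

Orientations are given as a unit quaternion [x, y, z, w].
In Python, from station import manip gives the robot as it stands. The module is installed in compiled form; this text tells all that it offers.
- The arm moves only by the tool apply_moves, never from a script. Its arguments are lists of equal length, an entry for each row: "claw": the gripper's target within -1 to 1 (fully open at 1, half-way at 0, shut at -1); "travel": the shift along the tool's x, y, z scaled (see below), a list of three; "turn": the turn, a rotation vector about the tool's x, y, z scaled (see below), a list of three. In form: {"claw": [claw, ...], "travel": [[dx, dy, dz], ...], "turn": [[rx, ry, rz], ...]}. A call has 1 to 5 rows; each row is the pose to reach, as a shift and turn from the pose commanded when the call began, along the tool's axes at that moment, turning the shorter way round; what a row does not reach only later rows make up. The controller multiplies each number of a shift by 800 mm and each number of a turn by 180 degrees. A row lasts 1/12 s, in which the tool goes at most 41.7 mm and 7.16 degrees, less where a joint would pass 70% of its speed; a pose out of reach is approached as far as the arm can. A call with a number of a shift or a turn outside -1 to 1 is refused whole. A call with a gripper value outside its range is refused whole. The fingers move at their own pace and stop on an object; "newtons" is the grip in N (left out, the last holds). Time passes only in rows, so rows that repeat a pose let the fingers close. It gives the time, the measured TCP pose, the force, the opening and the grip force at its end, in the units of the state.
- manip.sense(): the state, without advancing time (a new reading comes with each control period).
- manip.snapshot(name): name is "scene" or "top"; returns a dict with "pixels" (420x560x3 uint8, red, green, blue), "depth" (420x560 float32, m along the optical axis (not along the pixel's ray), 0 where there is no reading), "intrinsics" (3x3 intrinsics, pixels), "k1" (the pictures are not rectified: a ray, as slopes to the right and down, at radius r is drawn at 1 + k1 r^2 times it, then the intrinsics apply), "R" (3x3) and "t" (3): a world point X has camera coordinates R X + t. Camera axes: x right, y down, z forward; pixel columns grow to the right and rows downward; lengths in m; the calibration is good to about 2 mm. A picture is of the moment at which its call begins.
- manip.sign_off(): hands the job in; it is judged then, once.
The state is a dict: "t": time; "q": joint angles; "qd": joint speeds; "tau": joint torques, N m; "tcp_pos": TCP position; "tool_rot": TCP orientation; "force": force on the tool from outside, world axes, zero at the start; "ft_torque": the same for the moment, N m; "finger_gap": opening from 0.0 (shut) to 1.0 (fully open); "gripper_force": force on a finger pad.
Only numpy, scipy, OpenCV 4.12 (cv2) and the standard library are available. Lean on these libraries where they do the work, as an engineer would, in place of code of your own. Each camera call takes 0.05 s, during which the arm holds its last target. There are 200 camera calls.

TASK

The two cedar balls have rolled down to the low ends of the sloping twin gutters. With a fingertip, gently push each ball up its own gutter until it drops into the seat at the upper stop and stays there by itself. Only push: do not pinch, lift or carry the balls, and leave the other things on the console and turntable where they are.

Things in the scene. Friction and masses are not known exactly. Their poses are not given: they have to be found in the camera images.
- gutters: Fixed aluminium tray, 146 x 253 mm, with two parallel gutters, on a wood stand. Origin: on the gutters' floor surface, midway between them, 50 mm above the console. +y runs uphill along them (7 deg slope), x is level across, z square to the floor. Gutter centre lines x = -40 and +40 mm, each 54 mm wide inside; rails 16 mm above the floor, 26 mm thick between, 6 mm outside.
- low_end (a point): Mid point of the tray's low edge, at floor level (y = -130 mm in the gutters' frame). Here a bar 6 mm high and 8 mm thick crosses both gutters; the balls lean on it with centres 24 mm uphill of this edge. Above the bar the end is open, so a finger can come in behind a ball.
- step (a point): Mid point of the step, at floor level (y = +70 mm). Uphill of it each gutter drops 6 mm into a seat 43 mm long that ends at the upper stop, a wall 30 mm above the floor. A ball let go before the step rolls back down; once its centre is past the step it drops into the seat and stays, centre 16 to 18 mm uphill of the step and 19 mm above this level.
- ball_a_center (a point): 50 mm cedar ball (diameter), about 25 to 45 g, rolls freely; this point is the ball's centre. It starts at rest against the low bar of the gutter on the -x side of the tray.
- ball_b_center (a point): 50 mm cedar ball (diameter), about 25 to 45 g, rolls freely; this point is the ball's centre. It starts at rest against the low bar of the gutter on the +x side of the tray.
- tree_a: Bystander: slim cedar shoe tree, 215 mm long, 52 mm wide, 34 mm high, lying on the smoked-glass turntable (280 mm across, top 24 mm above the console, turns easily); origin under its middle, y along it.
- tree_b: Bystander: second shoe tree, the same, lying beside the first.
- heel_stand: Bystander: chrome heel stand on the turntable, round foot 68 mm across, plate 50 x 60 mm on top, 76 mm tall; origin under its foot.
- key_dish: Bystander: teal ceramic key dish, 100 mm across, 26 mm high, standing beside the tray on its -x side; origin under its centre.
- doorstop: Bystander: brass bell-shaped doorstop, 68 mm across, 68 mm tall, beside the tray on its +x side; origin under its centre.
- toe_cap: Bystander: green rubber boot toe cap, domed, 84 mm across, 48 mm high, beside the tray on its +x side near the high end; origin under the dome's centre.
Not all that is in view belongs to the job. Leave any purple look-alike of the part that bears ball_a_center alone. What is shaped like the part that bears ball_b_center but turquoise is not meant.

How it is judged:
At the end, for the whole second after the job is handed in: Each ball lies at rest in the seat at the upper end of its own gutter: centre at y = 82.5 to 91.5 mm in the gutters' frame, less than 22 mm above the gutter floor's plane (so dropped over the step), within 8 mm of the gutter's centre line, slower than 20 mm/s (x of ball_a_center in the frame of gutters between -0.048 and -0.032 m and y of ball_a_center in the frame of gutters between 0.0825 and 0.0915 m and z of each of ball_a_center, ball_b_center in the frame of gutters below 0.022 m and linear speed of each of ball_a, ball_b below 0.02 m/s and x of ball_b_center in the frame of gutters between 0.032 and 0.048 m and y of ball_b_center in the frame of gutters between 0.0825 and 0.0915 m); the robot touches nothing.
It fails at once if a ball is lifted: more than 10 mm off the gutter floor (z of any of ball_a_center, ball_b_center in the frame of gutters above 0.035 m).
It fails at once if a ball is pinched or shoved hard: finger force above 30 N (contact force between the fingers and ball_a above 30 N or contact force between the fingers and ball_b above 30 N).
It fails at once if a bystander is moved more than 20 mm (distance of any of tree_a, tree_b, heel_stand, key_dish, doorstop, toe_cap from where it was at the start of the episode above 0.02 m).
It also fails if it takes over 51 s, if anything falls off the work surface, if the arm or the gripper's body presses on something with over 40 N, if the wrist force passes 120 N, or if a joint passes its speed limit or range.

## Working session

There is one attempt and no reset: what is moved stays moved. The work goes in short steps, Python scripts to look and compute and a tool call to move; the robot and the scene stay as the last step left them, time stands still between calls to the robot, and variables do not carry over. Pictures are saved under pics/ and viewed, at most 10 in all, crops included, and the job is handed in when it is done.

Besides the shell and the picture viewer there is one more tool, called as name(argument=value, ...) on one line, values as JSON. apply_moves: Moves the arm, as the interface text tells. Shifts and turns lie within -1 to 1; 1 stands for 800 mm of shift or 180 degrees of turn. Its arguments: {"type":"object","properties":{"claw":{"type":"array","items":{"type":"number"}},"travel":{"type":"array","items":{"type":"array","items":{"type":"number"}}},"turn":{"type":"array","items":{"type":"array","items":{"type":"number"}}},"newtons":{"type":"number"}},"required":["claw","travel","turn"]}

```bash
mkdir -p pics; cat > h.py <<'E'
import numpy as np, cv2
from station import manip
def snap(n,f=None):
    s=manip.snapshot(n)
    np.savez(f'{n}.npz',**{k:np.asarray(v) for k,v in s.items()})
    if f: cv2.imwrite(f'pics/{f}.png',s['pixels'][:,:,::-1])
    return s
def points(s):
    K=s['intrinsics'];k1=float(s['k1']);h,w=s['depth'].shape
    u,v=np.meshgrid(np.arange(w),np.arange(h))
    p=np.stack([u,v],-1).reshape(-1,1,2).astype(float)
    n=cv2.undistortPoints(p,np.asarray(K,float),np.array([k1,0,0,0.])).reshape(h,w,2)
    d=s['depth'][...,None]
    return (np.concatenate([n*d,d],-1)-s['t'])@s['R']
E
python3 - <<'E'
from h import *
for n in('scene','top'):
    s=snap(n,n+'0'); print(n,s['R'],s['t'],s['k1'],s['intrinsics'])
print(manip.sense())
E
```

```text
scene [[-0.58745627  0.8092553   0.00099104]
 [ 0.68117469  0.49514017 -0.53929329]
 [-0.43691666 -0.31613616 -0.84211743]] [ 0.36050291 -0.28889757  1.34704148] -0.08199462515653069 [[496.16210563   0.         274.68771821]
 [  0.         496.16210563 215.65818505]
 [  0.           0.           1.        ]]
top [[-0.01591594 -0.99985943 -0.0052738 ]
 [-0.99524686  0.01634888 -0.09600212]
 [ 0.09607485  0.00372077 -0.99536716]] [-0.04461403  0.53967788  1.14207824] -0.032605807315809025 [[484.35248898   0.         274.32184996]
 [  0.         484.35248898 214.63680871]
 [  0.           0.           1.        ]]
{'t': 0.1, 'q': array([ 1.02452383e+00,  5.28387913e-01,  1.43378717e+00, -1.26986507e-05,
        1.18141554e+00, -1.78499346e-01]), 'qd': array([ 0.00115878, -0.0010527 , -0.00442853,  0.00068642, -0.00057046,
       -0.00122057]), 'tau': array([ 7.01906247e-04, -4.43301415e+01, -1.78587055e+01, -1.69516420e-04,
        3.91628229e-03,  3.22662140e-05]), 'tcp_pos': array([0.22434091, 0.58264679, 0.23041831]), 'tool_rot': array([ 1.82849528e-01,  9.83140403e-01, -9.36185871e-04, -3.48656000e-04]), 'force': array([0.35528813, 0.44440499, 0.53432641]), 'ft_torque': array([0.01519813, 0.02607585, 0.07117575]), 'gripper_force': 0.0, 'finger_gap': 0.9986077442449892}
```

View pics/scene0.png

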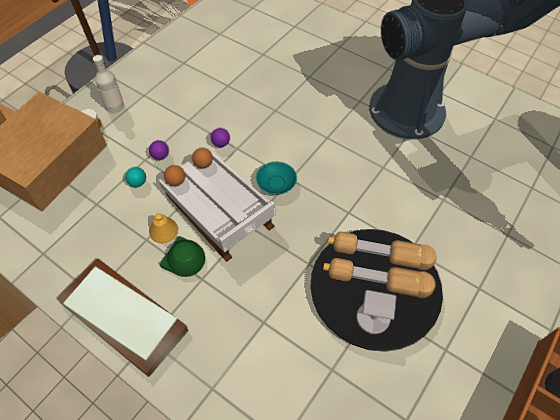

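View pics/top0.png

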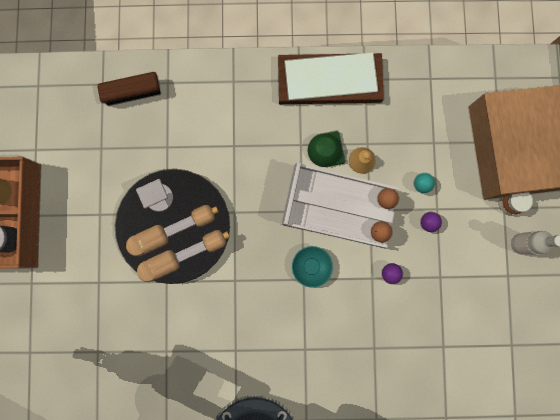

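The top view shows the cedar balls at (381,231) and (388,198). The look-alikes are purple at (431,221) and (392,273), and turquoise at (424,183). All three look-alikes stand on the console outside the tray. The key dish (312,267) is on the -x side, so ball_a is (381,231) and ball_b is (388,198). I'll confirm this in an enlarged crop while measuring.

```bash
cat > m.py <<'E'
from h import *
def balls(s,P):
    hsv=cv2.cvtColor(s['pixels'],cv2.COLOR_RGB2HSV)
    m=cv2.inRange(hsv,(4,130,60),(14,255,255))&((P[...,2]>.03)&(P[...,2]<.14)).astype(np.uint8)*255
    n,l,st,c=cv2.connectedComponentsWithStats(m); out=[]
    for i in range(1,n):
        if st[i,4]<60: continue
        q=P[l==i]; 
        if abs(q[:,0].mean()-.55)>.25 or abs(q[:,1].mean()+.15)>.25: continue
        from scipy.optimize import least_squares
        r=least_squares(lambda x:np.linalg.norm(q-x,axis=1)-.025,q.mean(0)-[0,0,.015],loss='soft_l1',f_scale=.001)
        out.append((c[i].round(0),st[i,4],r.x.round(4),np.sqrt((r.fun**2).mean()).round(4)))
    return out
E
python3 - <<'E'
from m import *
for n in('scene','top'):
    s=dict(np.load(n+'.npz'));P=points(s)
    for b in balls(s,P): print(n,b)
    hsv=cv2.cvtColor(s['pixels'],cv2.COLOR_RGB2HSV)
    z=P[...,2]
    # tray: low-saturation raised points
    m=((z>.035)&(z<.12)&(hsv[...,1]<60)&(P[...,0]>.35)&(P[...,0]<.75)&(abs(P[...,1]+.1)<.25)).astype(np.uint8)
    k,l,st,c=cv2.connectedComponentsWithStats(m);i=1+st[1:,4].argmax();q=P[l==i]
    r=cv2.minAreaRect(q[:,:2].astype(np.float32)*1000);print(n,st[i],r,cv2.boxPoints(r).round(0).tolist(),q[:,2].min(),q[:,2].max())
    # other heights
    for nm,lo,hi in(('purple',(125,80,30),(155,255,255)),('teal',(80,100,30),(100,255,255)),('green',(55,100,20),(78,255,255)),('yellow',(15,150,60),(25,255,255))):
        mm=cv2.inRange(hsv,lo,hi); k,l,st,c=cv2.connectedComponentsWithStats(mm)
        for j in range(1,k):
            if st[j,4]>80: w=P[l==j]; print(nm,c[j].round(),w.mean(0).round(3),w.min(0).round(3),w.max(0).round(3))
s=dict(np.load('top.npz'));cv2.imwrite('pics/crop.png',cv2.resize(s['pixels'][130:300,260:450,::-1],None,fx=3.5,fy=3.5,interpolation=cv2.INTER_CUBIC))
E
```

```text
scene (array([202., 158.]), np.int32(316), array([ 0.4911, -0.3038,  0.0625]), np.float64(0.0017))
scene (array([174., 175.]), np.int32(331), array([ 0.5678, -0.3214,  0.0622]), np.float64(0.0016))
scene [ 159  151  117  101 5616] ((553.87646484375, -210.75234985351562), (259.39739990234375, 149.09396362304688), 76.52552795410156) [[451.0, -320.0], [596.0, -354.0], [657.0, -102.0], [512.0, -67.0]] 0.03509631214933797 0.0989757557810974
purple [220. 137.] [ 0.401 -0.325  0.038] [ 0.377 -0.349 -0.001] [ 0.418 -0.308  0.054]
purple [158. 150.] [ 0.522 -0.423  0.038] [ 0.495 -0.448  0.009] [ 0.542 -0.403  0.053]
teal [276. 178.] [ 0.409 -0.145  0.019] [ 0.361 -0.191  0.   ] [0.997 0.277 0.978]
teal [135. 177.] [ 0.617 -0.408  0.041] [ 0.59  -0.435 -0.002] [0.997 0.277 0.978]
green [184. 258.] [ 0.71  -0.171  0.036] [ 0.663 -0.234  0.002] [0.997 0.277 0.978]
yellow [162. 229.] [ 0.683 -0.259  0.034] [ 0.646 -0.313 -0.003] [0.997 0.277 0.978]
top (array([388., 198.]), np.int32(310), array([ 0.5703, -0.3208,  0.0618]), np.float64(0.0016))
top (array([381., 232.]), np.int32(323), array([ 0.4923, -0.3023,  0.0619]), np.float64(0.0015))
top [ 281  162  118   86 6037] ((555.5814819335938, -209.6348114013672), (255.0580291748047, 147.07481384277344), 76.71539306640625) [[455.0, -317.0], [598.0, -351.0], [656.0, -102.0], [513.0, -69.0]] 0.03513484499369088 0.0997740272522332
purple [431. 222.] [ 0.514 -0.424  0.046] [ 0.427 -0.452  0.026] [ 0.538 -0.058  1.188]
purple [392. 273.] [ 0.394 -0.327  0.045] [ 0.371 -0.352  0.021] [ 0.427 -0.058  1.188]
teal [424. 183.] [ 0.607 -0.411  0.05 ] [ 0.427 -0.439  0.025] [ 0.631 -0.058  1.188]
teal [312. 266.] [ 0.413 -0.141  0.022] [ 0.367 -0.189 -0.001] [ 0.46  -0.058  1.188]
green [326. 150.] [ 0.693 -0.18   0.04 ] [ 0.427 -0.225  0.004] [ 0.744 -0.058  1.188]
yellow [  5. 191.] [0.605 0.596 0.047] [ 0.427 -0.058  0.007] [0.636 0.615 1.188]
```

View pics/crop.png

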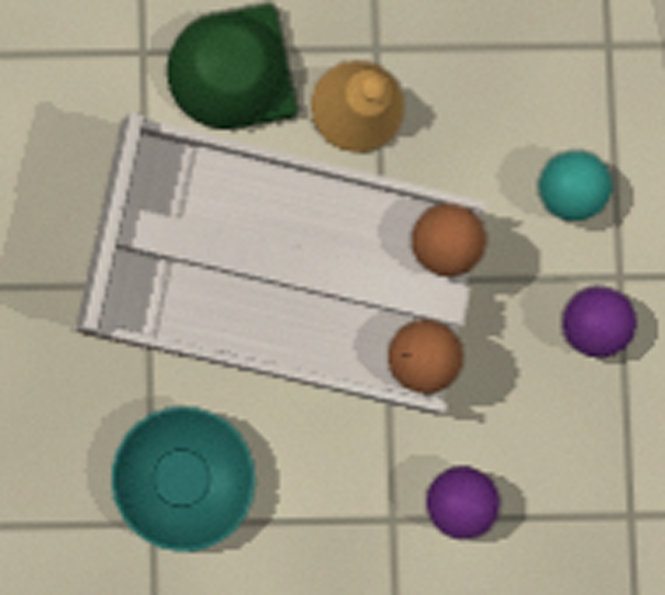

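The crop confirms it. The two cedar balls at crop (426,355) and (449,240) are in the gutters, and the purple and turquoise balls are outside the tray. Uphill heading is 76.6° and the gutter origin is about (0.5555, -0.2067). I'll start moving, fingers shut, via a waypoint around the base.

apply_moves(claw=[-1, -1, -1, -1, -1], travel=[[-0.41, -0.29, 0], [-0.41, -0.29, 0], [-0.41, -0.29, 0], [-0.41, -0.29, 0], [-0.41, -0.29, 0]], turn=[[0, 0, 0.457], [0, 0, 0.457], [0, 0, 0.457], [0, 0, 0.457], [0, 0, 0.457]], newtons=20)

```text
t: 0.52
tcp_pos: [0.3404, 0.408, 0.2309]
tool_rot: [0.479, 0.878, -0.0, -0.0]
force: [1.3, 0.7, -0.3]
finger_gap: 0.3
gripper_force: 0.0
```

```bash
cat > g.py <<'E'
import sys,numpy as np
from station import manip
from scipy.spatial.transform import Rotation as R
YAW=np.radians(-13.4);O=np.array([.5555,-.2067,.05])
G=(R.from_euler('z',YAW)*R.from_euler('x',7,degrees=True)).as_matrix()
ux=np.array([-np.sin(YAW),np.cos(YAW),0]);TT=np.c_[ux,np.cross([0,0,-1],ux),[0,0,-1]]
def go(*ps):
    "world points -> travel numbers and turn to tool-down, x uphill"
    s=manip.sense();A=R.from_quat(s['tool_rot']).as_matrix()
    print('t',round(s['t'],2),'tcp',s['tcp_pos'].round(4),'gut',(G.T@(s['tcp_pos']-O)).round(4),'F',s['force'].round(2),'gap',round(s['finger_gap'],3))
    print('turn',(R.from_matrix(A.T@TT).as_rotvec()/np.pi).round(4))
    for p in ps: print(np.round(p,4),'travel',(A.T@(np.array(p)-s['tcp_pos'])/.8).round(4))
def gp(x,y,z): return O+G@[x,y,z]
E
python3 - <<'E'
from g import *
go([.47,.1,.23],gp(-.04,-.155,.17),gp(-.04,-.155,.012))
E
```

```text
t 0.52 tcp [0.3404 0.408  0.2309] gut [-0.3517  0.5661  0.1128] F [ 1.28  0.7  -0.26] gap 0.3
turn [-2.000e-04  2.000e-04  2.567e-01]
[0.47 0.1  0.23] travel [-0.4114 -0.0725  0.0013]
[ 0.4761 -0.3672  0.1998] travel [-0.9064 -0.3825  0.0393]
[ 0.4806 -0.3485  0.043 ] travel [-0.8897 -0.365   0.2353]
```

apply_moves(claw=[-1, -1, -1, -1, -1], travel=[[-0.411, -0.072, 0], [-0.411, -0.072, 0], [-0.411, -0.072, 0], [-0.411, -0.072, 0], [-0.411, -0.072, 0]], turn=[[0, 0, 0.257], [0, 0, 0.257], [0, 0, 0.257], [0, 0, 0.257], [0, 0, 0.257]])

```text
t: 0.93
tcp_pos: [0.4222, 0.2163, 0.2311]
tool_rot: [0.726, 0.688, -0.0, -0.0]
force: [0.9, -0.3, 0.0]
finger_gap: -0.0
gripper_force: 0.0
```

```bash
python3 -c "
from g import *
go(gp(-.04,-.158,.17))"
```

```text
t 0.93 tcp [0.4222 0.2163 0.2311] gut [-0.2277  0.3999  0.1334] F [ 0.93 -0.26  0.01] gap -0.0
turn [-0.0002  0.0001  0.0576]
[ 0.4754 -0.3701  0.1995] travel [-0.7285  0.1052  0.0396]
```

apply_moves(claw=[-1, -1, -1, -1, -1], travel=[[-0.728, 0.105, 0.03], [-0.728, 0.105, 0.03], [-0.728, 0.105, 0.03], [-0.728, 0.105, 0.03], [-0.728, 0.105, 0.03]], turn=[[0, 0, 0.058], [0, 0, 0.058], [0, 0, 0.058], [0, 0, 0.058], [0, 0, 0.058]])

```text
t: 1.35
tcp_pos: [0.4417, 0.0092, 0.2227]
tool_rot: [0.783, 0.622, -0.0, -0.0]
force: [1.5, 0.1, -0.7]
finger_gap: 0.001
gripper_force: 0.0
```

```bash
python3 -c "
from g import *
go(gp(-.04,-.158,.17))"
```

```text
t 1.35 tcp [0.4417 0.0092 0.2227] gut [-0.1607  0.2033  0.149 ] F [ 1.48  0.1  -0.69] gap 0.001
turn [-0.0001 -0.      0.0015]
[ 0.4754 -0.3701  0.1995] travel [-0.4522  0.1488  0.0289]
```

apply_moves(claw=[-1, -1, -1, -1, -1], travel=[[-0.452, 0.149, 0.015], [-0.452, 0.149, 0.015], [-0.452, 0.149, 0.015], [-0.452, 0.149, 0.015], [-0.452, 0.149, 0.015]], turn=[[0, 0, 0.0015], [0, 0, 0.0015], [0, 0, 0.0015], [0, 0, 0.0015], [0, 0, 0.0015]])

```text
t: 1.77
tcp_pos: [0.4602, -0.1983, 0.216]
tool_rot: [0.785, 0.62, -0.0, -0.0]
force: [0.7, 0.0, 0.4]
finger_gap: -0.0
gripper_force: 0.0
```

```bash
python3 -c "
from g import *
go(gp(-.04,-.158,.17))"
```

```text
t 1.77 tcp [ 0.4602 -0.1983  0.216 ] gut [-0.0947  0.0064  0.1664] F [0.68 0.02 0.45] gap -0.0
turn [-0.0002 -0.0001 -0.0002]
[ 0.4754 -0.3701  0.1995] travel [-0.2044  0.0685  0.0205]
```

apply_moves(claw=[-1, -1, -1, -1, -1], travel=[[-0.204, 0.069, 0.02], [-0.204, 0.069, 0.02], [-0.204, 0.069, 0.02], [-0.204, 0.069, 0.02], [-0.204, 0.069, 0.02]], turn=[[0, 0, 0], [0, 0, 0], [0, 0, 0], [0, 0, 0], [0, 0, 0]])

```text
t: 2.18
tcp_pos: [0.477, -0.3756, 0.1994]
tool_rot: [0.786, 0.618, -0.001, 0.003]
force: [0.2, -0.8, 0.1]
finger_gap: -0.002
gripper_force: 0.0
```

```bash
python3 -c "
from g import *
go(gp(-.04,-.155,.08),gp(-.04,-.155,.014),gp(-.04,-.145,.014))"
```

```text
t 2.18 tcp [ 0.477  -0.3756  0.1994] gut [-0.0372 -0.163   0.1706] F [ 0.2  -0.75  0.08] gap -0.002
turn [ 0.0011  0.0015 -0.0015]
[ 0.4787 -0.3566  0.1105] travel [ 0.0242 -0.004   0.111 ]
[ 0.4805 -0.3487  0.045 ] travel [ 0.0346 -0.0043  0.1929]
[ 0.4828 -0.3391  0.0462] travel [ 0.047  -0.0044  0.1913]
```

apply_moves(claw=[-1, -1, -1, -1, -1], travel=[[0.01, -0.004, 0.04], [0.02, -0.004, 0.08], [0.024, -0.004, 0.11], [0.029, -0.004, 0.13], [0.03, -0.004, 0.145]], turn=[[0, 0, 0], [0, 0, 0], [0, 0, 0], [0, 0, 0], [0, 0, 0]])

```text
t: 2.6
tcp_pos: [0.4778, -0.3415, 0.0817]
tool_rot: [0.785, 0.62, -0.0, -0.003]
force: [-0.0, -0.5, -0.2]
finger_gap: -0.002
gripper_force: 0.0
```

```bash
python3 - <<'E'
from g import *; from h import *
snap('scene','near')
a=cv2.imread('pics/near.png')[90:260,110:300];cv2.imwrite('pics/nearc.png',cv2.resize(a,None,fx=3.5,fy=3.5))
go(gp(-.04,-.156,.014))
E
```

```text
t 2.65 tcp [ 0.4771 -0.341   0.0802] gut [-0.0452 -0.144   0.0481] F [-0.16  0.66 -0.35] gap -0.004
turn [-0.0021 -0.0014  0.0001]
[ 0.4803 -0.3497  0.0449] travel [-0.0099  0.0068  0.044 ]
```

View pics/nearc.png

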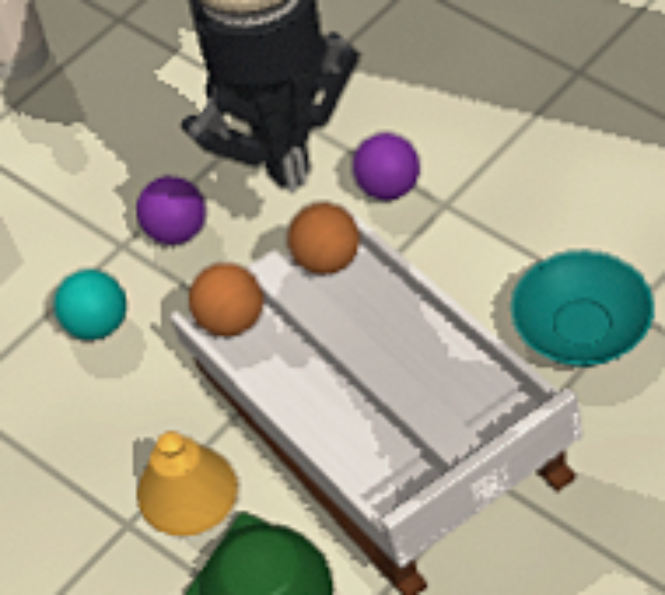

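The crop shows the shut fingertip at crop (292,183), above and behind ball_a (323,238), with the side linkages sticking out at (190,130) and (345,60). I'll measure the linkages from depth to check clearance to ball_b.

```bash
python3 - <<'E'
from g import *; from h import *
s=manip.sense();tcp=s['tcp_pos'];A=R.from_quat(s['tool_rot']).as_matrix()
Q=[]
for n in('scene','top'):
    S=dict(np.load('scene.npz')) if n=='scene' else snap('top')
    P=points(S);q=(P-tcp)@A
    dark=S['pixels'].max(-1)<110
    m=(abs(q[...,0])<.07)&(abs(q[...,1])<.1)&(q[...,2]<.01)&(q[...,2]>-.12)&dark&(P[...,2]>.07)
    Q.append(q[m])
q=np.concatenate(Q)*1000
for h in range(0,120,8):
    b=q[(-q[:,2]>=h)&(-q[:,2]<h+8)]
    if len(b)>3: print(h,len(b),'x',np.percentile(b[:,0],[2,98]).round(),'y',np.percentile(b[:,1],[2,98]).round())
E
```

```text
0 7 x [ 5. 31.] y [-8. 18.]
8 14 x [ 1. 12.] y [-3. 10.]
16 16 x [-3. 12.] y [-12.  14.]
24 18 x [-2. 14.] y [-12.  15.]
32 15 x [ 6. 13.] y [-10.  13.]
40 26 x [ 5. 16.] y [-15.  17.]
48 73 x [-7. 17.] y [-31.  33.]
56 99 x [-8. 16.] y [-37.  41.]
64 71 x [-3. 19.] y [-41.  43.]
72 91 x [-1. 20.] y [-46.  52.]
80 94 x [ 4. 20.] y [-55.  56.]
88 178 x [-10.  20.] y [-60.  62.]
96 135 x [-6. 22.] y [-56.  55.]
104 84 x [-3. 23.] y [-38.  42.]
112 45 x [-5. 16.] y [-40.  40.]
```

```bash
python3 -c "
from g import *
go(gp(-.04,-.16,.04),gp(-.04,-.16,.014))"
```

```text
t 2.7 tcp [ 0.4775 -0.3416  0.0817] gut [-0.0446 -0.1443  0.0496] F [-0.46 -0.22  0.17] gap -0.002
turn [-0.0017 -0.0012  0.0001]
[ 0.4787 -0.3567  0.0702] travel [-0.018   0.0058  0.0142]
[ 0.4794 -0.3536  0.0444] travel [-0.0142  0.006   0.0465]
```

apply_moves(claw=[-1, -1, -1, -1, -1], travel=[[-0.018, 0.006, 0], [-0.018, 0.006, 0.015], [-0.016, 0.006, 0.03], [-0.014, 0.006, 0.046], [-0.014, 0.006, 0.046]], turn=[[-0.002, -0.001, 0], [-0.002, -0.001, 0], [-0.002, -0.001, 0], [-0.002, -0.001, 0], [-0.002, -0.001, 0]])

```text
t: 3.12
tcp_pos: [0.4796, -0.3544, 0.045]
tool_rot: [0.785, 0.62, 0.001, 0.001]
force: [-0.0, 0.2, -0.4]
finger_gap: -0.001
gripper_force: 0.0
```

```bash
python3 -c "
from g import *
go(gp(-.04,-.15,.014),gp(-.04,-.12,.014),gp(-.04,-.08,.014))"
```

```text
t 3.12 tcp [ 0.4796 -0.3544  0.045 ] gut [-0.0396 -0.1607  0.0147] F [-0.01  0.19 -0.4 ] gap -0.001
turn [ 0.0007  0.0001 -0.0002]
[ 0.4817 -0.3439  0.0456] travel [ 0.0134 -0.0005 -0.0007]
[ 0.4886 -0.315   0.0493] travel [ 0.0506 -0.0006 -0.0053]
[ 0.4978 -0.2763  0.0541] travel [ 0.1002 -0.0006 -0.0114]
```

apply_moves(claw=[-1, -1, -1, -1, -1], travel=[[0.008, 0, -0.001], [0.016, 0, -0.002], [0.022, 0, -0.0025], [0.028, 0, -0.003], [0.034, 0, -0.004]], turn=[[0, 0, 0], [0, 0, 0], [0, 0, 0], [0, 0, 0], [0, 0, 0]])

```text
t: 3.53
tcp_pos: [0.4879, -0.3289, 0.0513]
tool_rot: [0.785, 0.62, 0.001, 0.004]
force: [-0.3, -0.2, -0.5]
finger_gap: 0.001
gripper_force: 0.1
```

```bash
python3 -c "
from g import *
go(gp(-.04,-.09,.014),gp(-.04,0.03,.014))
from m import *
s=snap('top');print(*[G.T@(b[2]-O) for b in balls(s,points(s))])"
```

```text
t 3.53 tcp [ 0.4879 -0.3289  0.0513] gut [-0.0375 -0.1334  0.0177] F [-0.27 -0.17 -0.51] gap 0.001
turn [0.0023 0.0012 0.0001]
[ 0.4955 -0.286   0.0529] travel [ 0.0544 -0.0031 -0.0023]
[ 0.5231 -0.1701  0.0676] travel [ 0.2032 -0.0029 -0.0211]
[ 0.04071907 -0.10526267  0.0247125 ]
```

apply_moves(claw=[-1, -1, -1, -1, -1], travel=[[0.01, -0.001, 0], [0.02, -0.002, -0.001], [0.03, -0.003, -0.001], [0.04, -0.003, -0.001], [0.05, -0.003, -0.002]], turn=[[0.001, 0.001, 0], [0.002, 0.001, 0], [0.002, 0.001, 0], [0.002, 0.001, 0], [0.002, 0.001, 0]])

```text
t: 4.0
tcp_pos: [0.4943, -0.2887, 0.0519]
tool_rot: [0.785, 0.62, -0.0, -0.0]
force: [-0.1, -1.8, 1.2]
finger_gap: 0.001
gripper_force: 0.1
```

```bash
python3 -c "
from g import *
go(gp(-.04,-.05,.013),gp(-.04,0.03,.014))
from m import *
for n in('scene','top'):
  s=snap(n,n+'1');print(n,*[(b[1],G.T@(b[2]-O)) for b in balls(s,points(s))])
go()"
```

```text
t 4.0 tcp [ 0.4943 -0.2887  0.0519] gut [-0.0406 -0.093   0.0133] F [-0.14 -1.79  1.24] gap 0.001
turn [-0.0002 -0.0001  0.    ]
[ 0.5047 -0.2472  0.0568] travel [ 0.0535  0.0007 -0.0061]
[ 0.5231 -0.1701  0.0676] travel [ 0.1526  0.0007 -0.0195]
scene (np.int32(333), array([-0.04161457, -0.05567931,  0.02517324])) (np.int32(334), array([ 0.0384771 , -0.10614   ,  0.02532397]))
top (np.int32(62), array([-0.0405777 , -0.04974469,  0.02424306]))
t 4.1 tcp [ 0.4942 -0.2879  0.052 ] gut [-0.0408 -0.0922  0.0133] F [-0.25 -0.02 -0.7 ] gap -0.001
turn [-0.0004 -0.0003  0.0005]
```

apply_moves(claw=[-1, -1, -1, -1, -1], travel=[[0.01, 0, -0.001], [0.02, 0, -0.002], [0.03, 0, -0.004], [0.04, 0.001, -0.005], [0.05, 0.001, -0.006]], turn=[[0, 0, 0], [0, 0, 0], [0, 0, 0], [0, 0, 0], [0, 0, 0]])

```text
t: 4.52
tcp_pos: [0.5048, -0.2504, 0.057]
tool_rot: [0.785, 0.62, 0.0, 0.0]
force: [0.6, -0.6, 0.2]
finger_gap: 0.002
gripper_force: 0.1
```

```bash
python3 -c "
from g import *
go(gp(-.04,-.01,.013),gp(-.04,0.03,.013))"
```

```text
t 4.52 tcp [ 0.5048 -0.2504  0.057 ] gut [-0.0392 -0.053   0.0136] F [ 0.64 -0.64  0.16] gap 0.002
turn [0.0001 0.     0.    ]
[ 0.5139 -0.2086  0.0617] travel [ 0.0535 -0.001  -0.0058]
[ 0.5231 -0.17    0.0666] travel [ 0.1031 -0.001  -0.0119]
```

apply_moves(claw=[-1, -1, -1, -1, -1], travel=[[0.01, 0, -0.001], [0.02, 0, -0.002], [0.03, 0, -0.003], [0.04, -0.001, -0.005], [0.052, -0.001, -0.006]], turn=[[0, 0, 0], [0, 0, 0], [0, 0, 0], [0, 0, 0], [0, 0, 0]])

```text
t: 4.93
tcp_pos: [0.5133, -0.2098, 0.0618]
tool_rot: [0.785, 0.62, -0.0, 0.0]
force: [-0.6, 0.5, 0.1]
finger_gap: -0.001
gripper_force: 0.1
```

```bash
python3 -c "
from g import *
go(gp(-.04,0.03,.013),gp(-.04,0.038,.014))"
```

```text
t 4.93 tcp [ 0.5133 -0.2098  0.0618] gut [-0.0403 -0.0113  0.0133] F [-0.62  0.52  0.12] gap -0.001
turn [ 0.      0.     -0.0001]
[ 0.5231 -0.17    0.0666] travel [ 0.0513  0.0004 -0.0059]
[ 0.5249 -0.1624  0.0685] travel [ 0.061   0.0004 -0.0084]
```

apply_moves(claw=[-1, -1, -1, -1, -1], travel=[[0.01, 0, -0.001], [0.02, 0, -0.002], [0.029, 0, -0.003], [0.036, 0, -0.005], [0.042, 0, -0.006]], turn=[[0, 0, 0], [0, 0, 0], [0, 0, 0], [0, 0, 0], [0, 0, 0]])

```text
t: 5.35
tcp_pos: [0.5212, -0.1771, 0.0666]
tool_rot: [0.785, 0.62, 0.0, 0.0]
force: [-0.3, -0.1, 0.9]
finger_gap: 0.001
gripper_force: 0.2
```

```bash
python3 -c "
from g import *
go(gp(-.04,0.03,.014),gp(-.04,0.038,.014))
from m import *
s=snap('scene');print(*[(b[1],G.T@(b[2]-O)) for b in balls(s,points(s))])"
```

```text
t 5.35 tcp [ 0.5212 -0.1771  0.0666] gut [-0.0402  0.0227  0.0139] F [-0.31 -0.13  0.88] gap 0.001
turn [0.     0.     0.0001]
[ 0.5231 -0.1701  0.0676] travel [ 0.009   0.0002 -0.0012]
[ 0.5249 -0.1624  0.0685] travel [ 0.019   0.0002 -0.0024]
(np.int32(332), array([ 0.03876894, -0.10607099,  0.0253155 ])) (np.int32(367), array([-0.04130539,  0.06041277,  0.02532631]))
```

apply_moves(claw=[-1, -1, -1, -1, -1], travel=[[0.005, 0, -0.001], [0.01, 0, -0.0015], [0.014, 0, -0.002], [0.017, 0, -0.0025], [0.019, 0, -0.003]], turn=[[0, 0, 0], [0, 0, 0], [0, 0, 0], [0, 0, 0], [0, 0, 0]])

```text
t: 5.82
tcp_pos: [0.5245, -0.1627, 0.0688]
tool_rot: [0.785, 0.62, -0.0, -0.0]
force: [-1.0, -0.9, -0.4]
finger_gap: 0.0
gripper_force: 0.0
```

```bash
python3 -c "
from g import *
from m import *
s=snap('scene');print(*[(b[1],G.T@(b[2]-O)) for b in balls(s,points(s))])
go(gp(-.04,.02,.03),gp(-.04,0.0,.15))"
```

```text
(np.int32(335), array([ 0.03859756, -0.10621355,  0.025333  ])) (np.int32(368), array([-0.04126644,  0.08115127,  0.02207469]))
t 5.87 tcp [ 0.5246 -0.1626  0.0689] gut [-0.0403  0.0378  0.0144] F [ 0.   -0.09 -0.07] gap -0.0
turn [-0. -0.  0.]
[ 0.5203 -0.1817  0.0822] travel [-0.0245  0.0004 -0.0167]
[ 0.5124 -0.2152  0.1989] travel [-0.0675  0.0004 -0.1625]
```

Ball_a is dropping over the step. I'll back off, lift, and go over to ball_b.

apply_moves(claw=[-1, -1, -1, -1, -1], travel=[[-0.025, 0, -0.005], [-0.03, 0, -0.03], [-0.04, 0, -0.07], [-0.045, 0, -0.11], [-0.045, 0, -0.13]], turn=[[0, 0, 0], [0, 0, 0], [0, 0, 0], [0, 0, 0], [0, 0, 0]])

```text
t: 6.28
tcp_pos: [0.5175, -0.2, 0.1761]
tool_rot: [0.785, 0.619, 0.001, 0.003]
force: [0.3, 0.1, 0.3]
finger_gap: 0.002
gripper_force: 0.0
```

```bash
python3 -c "
from g import *
from m import *
s=snap('scene');print(*[(b[1],G.T@(b[2]-O)) for b in balls(s,points(s))])
go(gp(.04,-.165,.14))"
```

```text
(np.int32(335), array([ 0.03864391, -0.10640665,  0.02535671])) (np.int32(337), array([-0.04134111,  0.08502446,  0.0191811 ]))
t 6.33 tcp [ 0.5188 -0.2003  0.1783] gut [-0.0372  0.0134  0.1276] F [0.02 0.3  1.97] gap 0.001
turn [ 0.0029  0.0011 -0.0003]
[ 0.5525 -0.3919  0.1688] travel [-0.223   0.0966  0.0134]
```

apply_moves(claw=[-1, -1, -1, -1, -1], travel=[[-0.05, 0.02, 0], [-0.1, 0.042, 0], [-0.15, 0.064, 0], [-0.19, 0.08, 0], [-0.22, 0.096, 0]], turn=[[0.002, 0.001, 0], [0.002, 0.001, 0], [0.002, 0.001, 0], [0.002, 0.001, 0], [0.002, 0.001, 0]])

```text
t: 6.75
tcp_pos: [0.5499, -0.3912, 0.1724]
tool_rot: [0.785, 0.619, -0.001, -0.003]
force: [-0.5, -0.8, 0.5]
finger_gap: -0.001
gripper_force: 0.0
```

```bash
python3 -c "
from g import *
from m import *
s=snap('scene');s=snap('top','top2');print(*[(b[1],G.T@(b[2]-O)) for b in balls(s,points(s))])
go(gp(.04,-.163,.06),gp(.04,-.163,.014))"
```

```text
(np.int32(309), array([ 0.04078859, -0.10556452,  0.02464881])) (np.int32(292), array([-0.0403732 ,  0.08693913,  0.018543  ]))
t 6.85 tcp [ 0.5506 -0.3927  0.1722] gut [ 0.0383 -0.1658  0.1435] F [-0.53  0.11 -0.48] gap -0.001
turn [-0.001  -0.0001 -0.0014]
[ 0.5552 -0.3805  0.0897] travel [0.0162 0.0024 0.1031]
[ 0.5565 -0.375   0.044 ] travel [0.0232 0.0025 0.1602]
```

apply_moves(claw=[-1, -1, -1, -1, -1], travel=[[0.006, 0.001, 0.04], [0.01, 0.002, 0.08], [0.014, 0.002, 0.115], [0.02, 0.002, 0.145], [0.022, 0.002, 0.16]], turn=[[0, 0, -0.001], [0, 0, -0.001], [0, 0, -0.001], [0, 0, -0.001], [0, 0, -0.001]])

```text
t: 7.27
tcp_pos: [0.5527, -0.3661, 0.0408]
tool_rot: [0.784, 0.621, -0.001, -0.008]
force: [0.3, 1.3, -0.6]
finger_gap: -0.003
gripper_force: 0.0
```

```bash
python3 -c "
from g import *
manip.snapshot('scene');manip.snapshot('scene')
go(gp(.04,-.15,.014),gp(.04,-.13,.014))"
```

```text
t 7.37 tcp [ 0.5533 -0.367   0.0419] gut [ 0.035  -0.1562  0.0111] F [0.95 0.9  0.15] gap 0.002
turn [-0.004  -0.0022  0.0013]
[ 0.5595 -0.3625  0.0456] travel [ 0.0073  0.0063 -0.0046]
[ 0.5641 -0.3431  0.0481] travel [ 0.0321  0.0063 -0.0075]
```

apply_moves(claw=[-1, -1, -1, -1, -1], travel=[[0, 0.006, -0.004], [0.007, 0.006, -0.005], [0.015, 0.006, -0.005], [0.022, 0.006, -0.006], [0.03, 0.006, -0.007]], turn=[[-0.004, -0.002, 0.001], [-0.004, -0.002, 0.001], [-0.004, -0.002, 0.001], [-0.004, -0.002, 0.001], [-0.004, -0.002, 0.001]])

```text
t: 7.78
tcp_pos: [0.5659, -0.3474, 0.052]
tool_rot: [0.785, 0.62, 0.001, 0.005]
force: [-0.1, 0.4, -0.1]
finger_gap: 0.001
gripper_force: 0.2
```

```bash
python3 -c "
from g import *
from m import *
s=snap('scene');print(*[(b[1],G.T@(b[2]-O)) for b in balls(s,points(s))])
go(gp(.04,-.095,.014),gp(.04,-.09,.014))"
```

```text
(np.int32(336), array([ 0.03917065, -0.09601028,  0.02549071])) (np.int32(337), array([-0.04160061,  0.08565295,  0.01890243]))
t 7.83 tcp [ 0.5659 -0.3456  0.0518] gut [ 0.0424 -0.1315  0.018 ] F [-0.3   1.02  0.09] gap 0.001
turn [0.0023 0.0009 0.0003]
[ 0.5722 -0.3094  0.0523] travel [ 0.0459 -0.0029 -0.0008]
[ 0.5733 -0.3045  0.0529] travel [ 0.0521 -0.0029 -0.0016]
```

apply_moves(claw=[-1, -1, -1, -1, -1], travel=[[0.01, -0.001, 0], [0.02, -0.002, 0], [0.03, -0.003, 0], [0.04, -0.003, -0.001], [0.05, -0.003, -0.002]], turn=[[0.002, 0.001, 0], [0.002, 0.001, 0], [0.002, 0.001, 0], [0.002, 0.001, 0], [0.002, 0.001, 0]])

```text
t: 8.25
tcp_pos: [0.5721, -0.3069, 0.0518]
tool_rot: [0.785, 0.62, -0.0, -0.0]
force: [0.1, -1.1, 0.6]
finger_gap: -0.001
gripper_force: 0.2
```

```bash
python3 -c "
from g import *
go(gp(.04,-.05,.014))"
```

```text
t 8.25 tcp [ 0.5721 -0.3069  0.0518] gut [ 0.0394 -0.0927  0.0132] F [ 0.08 -1.06  0.61] gap -0.001
turn [-0.0002 -0.0001  0.    ]
[ 0.5825 -0.2659  0.0578] travel [ 0.0528  0.0008 -0.0074]
```

apply_moves(claw=[-1, -1, -1, -1, -1], travel=[[0.01, 0, -0.001], [0.02, 0, -0.002], [0.03, 0, -0.004], [0.04, 0.001, -0.005], [0.05, 0.001, -0.007]], turn=[[0, 0, 0], [0, 0, 0], [0, 0, 0], [0, 0, 0], [0, 0, 0]])

```text
t: 8.67
tcp_pos: [0.5825, -0.2685, 0.0577]
tool_rot: [0.785, 0.62, 0.0, 0.0]
force: [0.0, -0.9, 0.2]
finger_gap: 0.002
gripper_force: 0.2
```

```bash
python3 -c "
from g import *
go(gp(.04,-.01,.014))"
```

```text
t 8.67 tcp [ 0.5825 -0.2685  0.0577] gut [ 0.0406 -0.0525  0.0142] F [ 0.   -0.93  0.22] gap 0.002
turn [0. 0. 0.]
[ 0.5917 -0.2273  0.0627] travel [ 0.0528 -0.0008 -0.0063]
```

apply_moves(claw=[-1, -1, -1, -1, -1], travel=[[0.01, 0, -0.001], [0.02, 0, -0.002], [0.03, 0, -0.003], [0.04, -0.001, -0.005], [0.052, -0.001, -0.006]], turn=[[0, 0, 0], [0, 0, 0], [0, 0, 0], [0, 0, 0], [0, 0, 0]])

```text
t: 9.08
tcp_pos: [0.5911, -0.228, 0.0626]
tool_rot: [0.785, 0.62, -0.0, 0.0]
force: [-0.9, -0.7, -0.1]
finger_gap: -0.003
gripper_force: 0.2
```

```bash
python3 -c "
from g import *
go(gp(.04,.022,.014))"
```

```text
t 9.08 tcp [ 0.5911 -0.228   0.0626] gut [ 0.0396 -0.0109  0.014 ] F [-0.88 -0.7  -0.08] gap -0.003
turn [ 0.      0.     -0.0001]
[ 0.5991 -0.1964  0.0666] travel [ 0.0408  0.0005 -0.005 ]
```

apply_moves(claw=[-1, -1, -1, -1, -1], travel=[[0.01, 0, -0.001], [0.02, 0, -0.002], [0.029, 0, -0.003], [0.036, 0, -0.004], [0.042, 0, -0.005]], turn=[[0, 0, 0], [0, 0, 0], [0, 0, 0], [0, 0, 0], [0, 0, 0]])

```text
t: 9.5
tcp_pos: [0.599, -0.1952, 0.0664]
tool_rot: [0.785, 0.62, -0.0, -0.0]
force: [0.1, -0.9, 0.3]
finger_gap: 0.0
gripper_force: 0.2
```

```bash
python3 -c "
from g import *
go(gp(.04,0.038,.014))
from m import *
s=snap('scene');print(*[(b[1],G.T@(b[2]-O)) for b in balls(s,points(s))])"
```

```text
t 9.5 tcp [ 0.599  -0.1952  0.0664] gut [0.0397 0.0231 0.0137] F [ 0.09 -0.91  0.29] gap 0.0
turn [-0.     -0.      0.0001]
[ 0.6028 -0.1809  0.0685] travel [ 0.0184  0.0004 -0.0026]
(np.int32(337), array([-0.04126701,  0.08514401,  0.01916642])) (np.int32(396), array([0.03893257, 0.06063608, 0.0255004 ]))
```

apply_moves(claw=[-1, -1, -1, -1, -1], travel=[[0.005, 0, -0.001], [0.01, 0, -0.0015], [0.014, 0, -0.002], [0.017, 0, -0.0025], [0.019, 0, -0.003]], turn=[[0, 0, 0], [0, 0, 0], [0, 0, 0], [0, 0, 0], [0, 0, 0]])

```text
t: 9.97
tcp_pos: [0.6024, -0.1808, 0.0688]
tool_rot: [0.785, 0.62, -0.0, -0.0]
force: [-0.1, -0.9, 0.6]
finger_gap: -0.001
gripper_force: 0.0
```

```bash
python3 -c "
from g import *
go()
from m import *
s=snap('scene');print(*[(b[1],G.T@(b[2]-O)) for b in balls(s,points(s))])"
```

```text
t 9.97 tcp [ 0.6024 -0.1808  0.0688] gut [0.0396 0.038  0.0142] F [-0.15 -0.92  0.61] gap -0.001
turn [-0.0001 -0.0001 -0.    ]
(np.int32(334), array([-0.04133653,  0.08543367,  0.01913085])) (np.int32(374), array([0.03887395, 0.08333577, 0.02069821]))
```

apply_moves(claw=[-1, -1, -1, -1, -1], travel=[[-0.025, 0, -0.005], [-0.03, 0, -0.03], [-0.04, 0, -0.07], [-0.045, 0, -0.11], [-0.045, 0, -0.14]], turn=[[0, 0, 0], [0, 0, 0], [0, 0, 0], [0, 0, 0], [0, 0, 0]])

```text
t: 10.43
tcp_pos: [0.5945, -0.2177, 0.1831]
tool_rot: [0.785, 0.619, 0.0, 0.001]
force: [0.9, -0.0, 0.1]
finger_gap: -0.002
gripper_force: 0.0
```

apply_moves(claw=[-1, -1, -1, -1, -1], travel=[[-0.05, 0, 0], [-0.1, 0, 0], [-0.14, 0, 0], [-0.16, 0, 0], [-0.16, 0, 0]], turn=[[0, 0, 0], [0, 0, 0], [0, 0, 0], [0, 0, 0], [0, 0, 0]])

```text
t: 10.85
tcp_pos: [0.5634, -0.3449, 0.1808]
tool_rot: [0.786, 0.618, -0.0, 0.001]
force: [-0.1, 0.1, -0.0]
finger_gap: 0.0
gripper_force: 0.0
```

```bash
python3 -c "
from g import *
go()
from m import *
for k in range(3):
 for n in('scene','top'):
  s=snap(n,n+'end');print(n,*[(b[1],(G.T@(b[2]-O)).round(4)) for b in balls(s,points(s))])"
```

```text
t 10.85 tcp [ 0.5634 -0.3449  0.1808] gut [ 0.0397 -0.1156  0.146 ] F [-0.1   0.11 -0.03] gap 0.0
turn [ 0.0004  0.0005 -0.0015]
scene (np.int32(333), array([-0.0413,  0.0854,  0.019 ])) (np.int32(362), array([0.0388, 0.0853, 0.0191]))
top (np.int32(315), array([0.0401, 0.0869, 0.0188])) (np.int32(317), array([-0.04  ,  0.0872,  0.0187]))
scene (np.int32(334), array([-0.0413,  0.0856,  0.0191])) (np.int32(359), array([0.0387, 0.0854, 0.0193]))
top (np.int32(318), array([0.04  , 0.0868, 0.019 ])) (np.int32(319), array([-0.0402,  0.0872,  0.0186]))
scene (np.int32(334), array([-0.0413,  0.0854,  0.0193])) (np.int32(357), array([0.0388, 0.0852, 0.0192]))
top (np.int32(318), array([0.0399, 0.0868, 0.0186])) (np.int32(320), array([-0.0401,  0.087 ,  0.0186]))
```

View pics/topend.png

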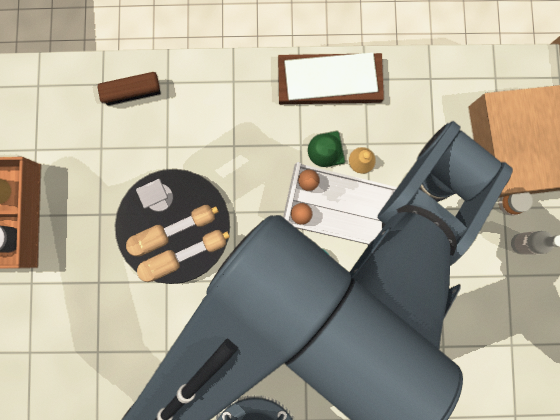

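Both balls are in their seats, at (308,180) and (301,213), and not moving. The arm is clear, and the bystanders still in view are where they were; the key dish is hidden behind the arm.

```bash
python3 -c "
from station import manip
print(manip.sign_off())"
```

```text
the job is handed in; nothing more can be done
None
```

I pushed both cedar balls up their gutters into the upper seats, where they rest at about y = 85–87 mm and z = 19 mm in the gutters' frame, and handed the job in at about 11 s; the verdict itself was not shown.

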